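Set the grinder five clicks from finest and put its cup in place

ROBOT

A 7-joint arm with a two-finger parallel gripper is mounted at the origin on a cart in front of the work surface, level with it; the furniture and walls round the work are solid. World frame = base frame: x ahead of the robot, y to its left, z up, the work surface at z = 0. Lengths are in m, angles in rad, forces in N, time in s.
With the tool pointing down it reaches from about 0.425 to 0.875 m from the base axis. Payload 4.7 kg.
Tool frame: the origin (TCP) lies midway between the tips of the shut fingers; the grasp point (between the pads) lies 19 mm behind it; z points along the fingers, x is the direction in which the jaws open and shut, and the axes are right-handed (so a half turn about z gives the same grasp; the last joint's range is limited). The gripper opens to 87 mm and grips with 3 to 60 N. Pads are 19 mm wide; open, the fingers measure 117 mm over their backs; the gripper's body (75 mm by 190 mm) begins 51 mm behind the grasp point.
Start: joints at [-1.216, 0.321, -0.07, 1.45, 0.023, 1.371, -0.057], TCP at [0.217, 0.613, 0.223] pointing down, gripper open.
Joint ranges: [-2.86, 2.86], [-0.3, 2.09], [-1.38, 1.24], [0.06, 2.45], [-1.56, 4.7], [0.09, 2.05], [-2.69, 2.69]. Speed limits (rad/s): [2.57, 2.57, 3.14, 3.14, 3.14, 3.14, 3.14].

INTERFACE

Orientations are given as a rotation vector (axis times angle).
In Python, from bench import get_state, eyes, ticket gives the robot as it stands.
- The arm moves only by the tool carry_out, never from a script. Its argument "motion" is a list of rows, each a list of 2 entries, a list of its own where there are three numbers: the shift along the world's x, y, z in m, then the turn about the world's z in rad. A call has 1 to 20 rows; each row is the pose to reach, as a shift and turn from the pose commanded when the call began; what a row does not reach only later rows make up. A row lasts 1/10 s, in which the tool goes at most 50 mm and 8.59 degrees, less where a joint would pass 70% of its speed; a pose out of reach is approached as far as the arm can. A call with a gripper value outside its range is refused whole. "grip" is the gripper command: -1 is fully open, 1 is shut, values between are in proportion, set as the call begins (left out, the last holds). The fingers move at their own pace and stop on an object; "squeeze" is the grip in N (left out, the last holds). Time passes only in rows, so rows that repeat a pose let the fingers close. It gives the time, the measured TCP pose, the force and the opening at its end, in the units of the state.
- get_state(): the state, without advancing time (a new reading comes with each control period).
- eyes.get_image(name): name is "scene" or "top" or "wrist"; returns a dict with "pixels" (400x640x3 uint8, blue, green, red), "mtx" (3x3 intrinsics, pixels), "extrinsics" (4x4, takes a point from camera to world coordinates). Camera axes: x right, y down, z forward; pixel columns grow to the right and rows downward; lengths in m; the calibration is good to about 2 mm. A picture is of the moment at which its call begins. There is no depth.
- ticket.close_job(): hands the job in, once; it reports no verdict.
The state is a dict: "time": time; "joint_positions": joint angles; "qd": joint speeds; "joint_torque": joint torques, N m; "position": TCP position; "tool_rot": TCP orientation; "ft_force": force on the tool from outside, world axes, zero at the start; "torque": the same for the moment, N m; "grip_width": opening from 0.0 (shut) to 1.0 (fully open).
Only numpy, scipy, OpenCV 4.12 (cv2) and the standard library are available. Lean on these libraries where they do the work, as an engineer would, in place of code of your own. Each camera call takes 0.05 s, during which the arm holds its last target. There are 200 camera calls.

TASK

Set up the coffee grinder on the worktop: turn its dial counterclockwise all the way to the fine stop, and then clockwise exactly five clicks from there. Stand the steel catch cup upright on the middle of the round rubber pad under the chute, before or after setting the dial, without tipping it over, and leave the tumbler, the honey jar and the pepper mill standing where they are.

Things in the scene. Friction and masses are not known exactly. Their poses are not given: they have to be found in the camera images.
- dial (a joint): Grinder's click dial, rad: 0 at the fine stop (hard stop, fully counterclockwise seen from in front of the panel), grows as turned clockwise, to 3.46. A sprung detent holds it every 0.419 rad (24 degrees): click k rests at 0.419 k, five clicks is 2.094. About 0.05 N m turns it past a click; let go between clicks it snaps to the nearer. Starts between clicks 2 and 7.
- dial_grip (a point): Point on the dial's axis, 15 mm above the sloped panel. Dial: ribbed black cylinder, 44 mm diameter, stands 30 mm out of the panel, can be gripped at any angle; white line on its end = pointer. z = dial's axis, out of the panel, 35 degrees from vertical, leaning to the grinder's front; x, y turn with the dial. On the panel a bar marks the stop, eight dots the clicks.
- grinder: Fixed grey grinder, 190 mm deep (x), 250 wide (y); origin: centre of its underside; front faces its own -x. Dial axis meets the panel (35 degree slope, 128 mm long, 124 wide) at (-30, 62, 100) mm. Rear tower 148 mm high at x 37 to 92, full width. Glass hopper 80 mm wide on it at y -62, up to 230 mm. Cup ledge: base, 30 mm high, at y -125 to 0, open to the front and right.
- rest (a point): Centre of the round black rubber pad (68 mm diameter, flush) on the ledge, 30 mm above the worktop, where the cup's foot goes. At (-38, -62, 30) mm in the grinder's frame; axes as the grinder's. Over it a steel chute, 38 mm wide, juts forward from the tower: its tip is 29 mm behind (+x of) this point and its lowest edge 108 mm above it.
- cup_mid (a point): Centre, half-way up (41 mm above its foot), of the loose plain steel cup: round, open top, 54 mm diameter at the rim, a little narrower at the foot, 82 mm high, wall 3 mm, about 0.1 kg. z is its axis. Starts upright on the worktop in front of the grinder, in a row along y with the tumbler and the honey jar, in any order, about 135 mm apart.
- tumbler: Clear drinking glass, 81 mm diameter, 93 mm high; origin at the centre of its foot. Leave it alone.
- honey_jar: Glass jar with a round screw lid, 61 mm diameter, 86 mm high; origin at the centre of its foot. Leave it alone.
- pepper_mill: Wooden pepper mill, 58 mm diameter, 170 mm high; origin at the centre of its foot. It stands close to the right (-y) side of the grinder, beside its tower. Leave it alone.
Not all that is in view belongs to the job. What is shaped like the part that bears cup_mid but purple is not meant.

How it is judged:
By the outcome, as a careful person would: the job done as asked, in the order asked, and still so for the second after the job is handed in, with the robot touching nothing.
It also fails if it takes over 72 s, if anything falls off the work surface, if the arm or the gripper's body presses on something with over 40 N, if the wrist force passes 120 N, or if a joint passes its speed limit or range.

## Working session

There is one attempt and no reset: what is moved stays moved. The work goes in short steps, Python scripts to look and compute and a tool call to move; the robot and the scene stay as the last step left them, time stands still between calls to the robot, and variables do not carry over. Pictures are saved under pics/ and viewed, about 8 in all and at most 12, crops included, and the job is handed in when it is done.

Besides the shell and the picture viewer there is one more tool, called after "Request:" as name(argument=value, ...) on one line, values as JSON. carry_out: Moves the arm, as the interface text tells. Its arguments: {"type":"object","properties":{"motion":{"type":"array","items":{"type":"array"}},"grip":{"type":"number"},"squeeze":{"type":"number"}},"required":["motion"]}

```bash
mkdir -p pics; ls; cat > h.py <<'E'
import numpy as np, cv2
from bench import get_state, eyes, ticket
def grab(n,f=None):
    d=eyes.get_image(n)
    if f: cv2.imwrite('pics/'+f,d['pixels'])
    return d
def ray(d,u,v):
    T=np.array(d['extrinsics']);K=np.array(d['mtx'])
    r=T[:3,:3]@np.linalg.inv(K)@[u,v,1.];return T[:3,3],r/np.linalg.norm(r)
def onz(d,u,v,z):
    o,r=ray(d,u,v);return o+r*(z-o[2])/r[2]
def proj(d,p):
    T=np.array(d['extrinsics']);K=np.array(d['mtx'])
    c=K@(T[:3,:3].T@(np.array(p)-T[:3,3]));return c[:2]/c[2]
E
python3 - <<'E'
from h import *
import pickle
a={n:grab(n) for n in('scene','top')}
pickle.dump(a,open('a.pkl','wb'))
for n in a: print(n,np.round(a[n]['mtx'],1).tolist(),np.round(a[n]['extrinsics'],3).tolist())
for n in a: cv2.imwrite(f'pics/{n}0.png',a[n]['pixels'])
print(get_state())
E
```

```text
pics
scene [[417.7, 0.0, 318.2], [0.0, 417.7, 201.6], [0.0, 0.0, 1.0]] [[-0.767, -0.367, 0.526, 0.147], [-0.641, 0.438, -0.63, 0.34], [0.001, -0.821, -0.571, 0.605], [0.0, 0.0, 0.0, 1.0]]
top [[453.2, 0.0, 324.8], [0.0, 453.2, 194.4], [0.0, 0.0, 1.0]] [[0.084, -0.974, 0.209, 0.397], [-0.996, -0.083, 0.012, -0.223], [0.006, -0.209, -0.978, 1.067], [0.0, 0.0, 0.0, 1.0]]
{'time': 0.1, 'joint_positions': array([-1.21585875,  0.32175524, -0.07008099,  1.45153085,  0.02261181,
        1.37077043, -0.05691287]), 'qd': array([ 0.00079061, -0.00047619,  0.00065027, -0.00374166, -0.00063387,
        0.00079324, -0.00059304]), 'joint_torque': array([-6.89396966e-04, -4.92572844e+01, -4.05968344e-01, -3.13399780e+01,
       -6.41993224e-02,  3.94732424e-02,  7.44869340e-05]), 'position': array([0.21717217, 0.612143  , 0.22157783]), 'tool_rot': array([ 2.56513656e+00,  1.81192661e+00, -2.05350146e-03]), 'ft_force': array([-0.41853557, -0.65573107,  0.88349895]), 'torque': array([ 0.03446244, -0.00932147, -0.0118903 ]), 'grip_width': 1.0030446578581216}
```

View pics/scene0.png

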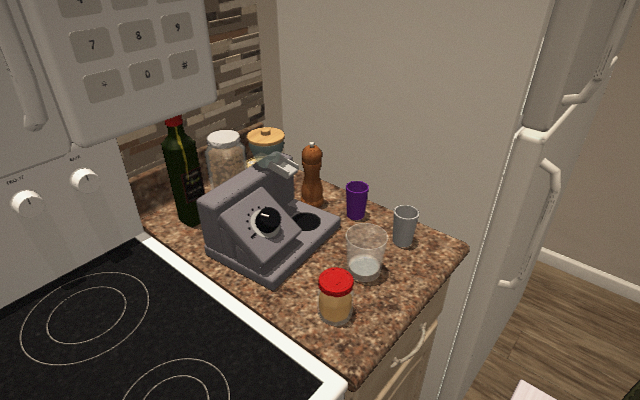

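View pics/top0.png

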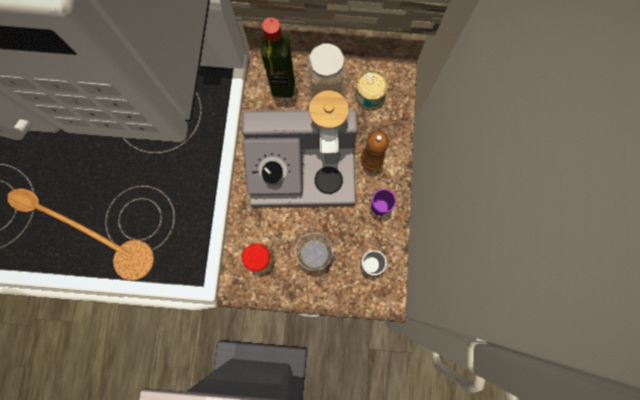

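The scene view shows two cup-shaped things: purple at (357,200) / top (383,202), and plain steel at (404,227) / top (374,263). The steel one, in the row with the tumbler (365,252) and the honey jar (335,296), fits the description. The pad is at top (329,180) and the dial at top (272,172). I'll measure these next and enlarge the steel cup and the dial.

```bash
python3 - <<'E'
from h import *
import pickle
a=pickle.load(open('a.pkl','rb'))
def blobs(d,x0,y0,x1,y1,lo,hi,amin=80):
    g=cv2.cvtColor(d['pixels'],cv2.COLOR_BGR2GRAY)[y0:y1,x0:x1]
    m=cv2.inRange(g,lo,hi)
    cs,_=cv2.findContours(m,cv2.RETR_EXTERNAL,cv2.CHAIN_APPROX_NONE)
    for c in cs:
        if cv2.contourArea(c)>amin:
            c=cv2.convexHull(c); e=cv2.fitEllipse(c); print('  ',np.round(np.array(e[0])+[x0,y0],1),np.round(e[1],1),round(e[2]))
            
t,s=a['top'],a['scene']
print('top pad');blobs(t,305,160,352,203,0,40)
print('top dial');blobs(t,250,150,296,195,0,40)
print('scene pad');blobs(s,285,205,330,240,0,30)
print('scene dial');blobs(s,243,195,290,245,0,30)
print('top cup');blobs(t,352,240,396,285,130,255)
print('pad top z.03',onz(t,329,180,.03),'dial z.125',onz(t,272,172,.125),'cup',onz(t,374,263,.082))
for n,(u,v,z) in dict(jar=(256,257,.086),tumbler=(315,250,.093),mill=(377,141,.17),purple=(383,200,.082),fridgeedge=(410,263,0),bottle=(285,95,0)).items(): print(n,onz(t,u,v,z).round(3))
c1=cv2.resize(t['pixels'][150:290,240:400],None,fx=4.5,fy=4.5,interpolation=cv2.INTER_CUBIC)
c2=cv2.resize(s['pixels'][180:320,200:430],None,fx=3,fy=3,interpolation=cv2.INTER_CUBIC)
cv2.imwrite('pics/c1.png',c1[:600]);cv2.imwrite('pics/c2.png',c2)
E
```

```text
top pad
top dial
   [271.8 172.3] [18.6 21.2] 7
scene pad
   [305.4 221.4] [17.6 27.5] 93
scene dial
   [267.5 219.8] [23.2 25.6] 24
top cup
   [362.9 261.5] [38.2 74.7] 67
pad top z.03 [ 0.65311066 -0.21727333  0.03      ] dial z.125 [ 0.63679511 -0.09442554  0.125     ] cup [ 0.46509799 -0.32917329  0.082     ]
jar [ 0.456 -0.075  0.086]
tumbler [ 0.481 -0.2    0.093]
mill [ 0.71  -0.311  0.17 ]
purple [ 0.605 -0.341  0.082]
fridgeedge [ 0.478 -0.422  0.   ]
bottle [ 0.871 -0.088  0.   ]
```

View pics/c1.png

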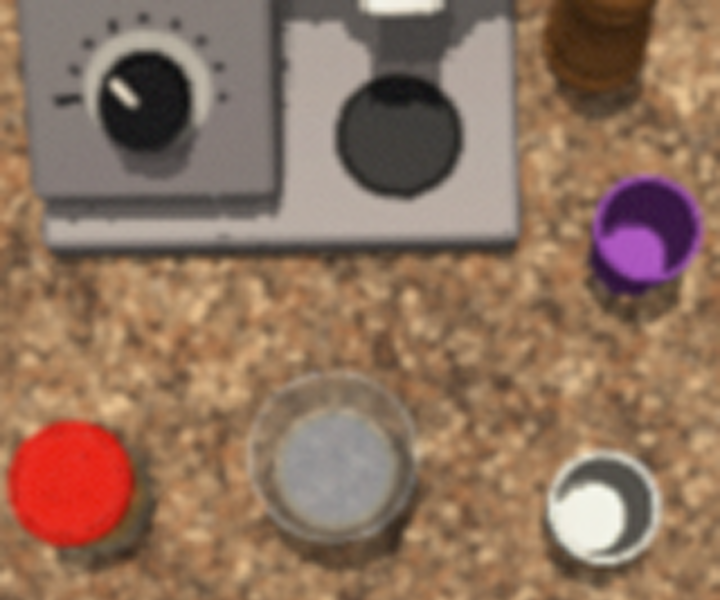

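The enlarged crop confirms the plain steel cup, rim centre at crop (604,507), which is top image (374.2,262.7). The purple one at (383,202) is the decoy. The pad is at crop (399,136), the stop bar at (67,98), and the pointer points up-left, near click 2.

```bash
cat >> h.py <<'E'
def tri(d1,p1,d2,p2):
    o1,r1=ray(d1,*p1);o2,r2=ray(d2,*p2)
    k=np.linalg.lstsq(np.c_[r1,-r2],o2-o1,rcond=None)[0]
    a,b=o1+k[0]*r1,o2+k[1]*r2
    return (a+b)/2,np.linalg.norm(a-b)
E
python3 - <<'E'
from h import *
import pickle
a=pickle.load(open('a.pkl','rb'));t,s=a['top'],a['scene']
C=lambda x,y:(240+x/4.5-.4,150+y/4.5-.4)
P={'FR':onz(t,*C(517,236),.03),'FL':onz(t,*C(45,246),.03),'pad':onz(t,*C(399,136),.03),'padscene':onz(s,305.4,221.4,.03)}
print({k:v.round(4) for k,v in P.items()})
d=tri(t,C(146,101),s,(268.5,219.8));print('dial',d)
print('dial z.1246 top',onz(t,*C(146,101),.1246))
print('cup',onz(t,*C(604,507),.082), 'scene rim',onz(s,405.5,212,.082))
G=np.array([[-95,-125],[-95,125],[-38,-62],[-47.2,62]])/1000
W=np.array([P['FR'][:2],P['FL'][:2],P['pad'][:2],onz(t,*C(146,101),.1246)[:2]])
g=G-G.mean(0);w=W-W.mean(0)
psi=np.arctan2((g[:,0]*w[:,1]-g[:,1]*w[:,0]).sum(),(g*w).sum())
R=np.array([[np.cos(psi),-np.sin(psi)],[np.sin(psi),np.cos(psi)]])
o=W.mean(0)-R@G.mean(0)
print('psi deg',np.degrees(psi),'origin',o,'res mm',((W-(G@R.T+o))*1e3).round(1).tolist())
for n,p in dict(grip=(-38.6,62),rest=(-38,-62)).items(): print(n,o+R@(np.array(p)/1e3))
q=get_state()['tool_rot']; from scipy.spatial.transform import Rotation as Ro
print(Ro.from_rotvec(q).as_matrix().round(3))
E
```

```text
{'FR': array([ 0.6054, -0.2808,  0.03  ]), 'FL': array([ 0.5794, -0.038 ,  0.03  ]), 'pad': array([ 0.6534, -0.2155,  0.03  ]), 'padscene': array([ 0.6485, -0.2156,  0.03  ])}
dial (array([ 0.63834809, -0.09397636,  0.11130345]), np.float64(0.004352052722886162))
dial z.1246 top [ 0.63680718 -0.09447677  0.1246    ]
cup [ 0.46662815 -0.32869564  0.082     ] scene rim [ 0.46243199 -0.32603011  0.082     ]
psi deg 5.547610006273509 origin [ 0.68724808 -0.15055492] res mm [[0.7, 3.3], [-1.2, -2.7], [-2.0, 0.4], [2.5, -1.1]]
grip [ 0.64283515 -0.09257688]
rest [ 0.65541978 -0.21593809]
[[ 0.334  0.942 -0.   ]
 [ 0.942 -0.334 -0.002]
 [-0.002  0.    -1.   ]]
```

View pics/c2.png

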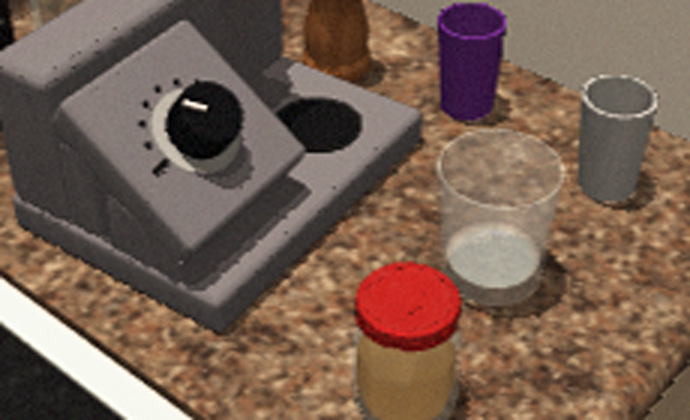

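```bash
python3 - <<'E'
from h import *
import pickle
a=pickle.load(open('a.pkl','rb'));t,s=a['top'],a['scene']
print('microwave corner',tri(t,(190,140),s,(80,143)))
for z in(.3,.4,.5): print(onz(t,190,140,z).round(3),onz(t,140,140,z).round(3))
E
```

```text
microwave corner (array([0.67523333, 0.09801876, 0.32083622]), np.float64(0.15416431762393712))
[0.638 0.033 0.3  ] [0.63  0.121 0.3  ]
[ 0.607 -0.001  0.4  ] [0.6   0.076 0.4  ]
[ 0.575 -0.034  0.5  ] [0.569 0.031 0.5  ]
```

```bash
python3 - <<'E'
from h import *
import pickle
a=pickle.load(open('a.pkl','rb'));t,s=a['top'],a['scene']
for p in((185,140),(190,135),(195,110)): print(tri(t,p,s,(217,98)))
E
```

```text
(array([0.60645313, 0.00783601, 0.39537284]), np.float64(0.002320439987303583))
(array([0.61577927, 0.00193761, 0.39167368]), np.float64(0.0039161381038083755))
(array([ 0.64888525, -0.00802769,  0.38640103]), np.float64(0.030070392108097126))
```

Request:
carry_out(motion=[[[0.21, -0.35, 0], 0.05], [[0.21, -0.35, 0], 0.05], [[0.21, -0.35, 0], 0.05], [[0.21, -0.35, 0], 0.05], [[0.21, -0.35, 0], 0.05], [[0.21, -0.35, 0], 0.05], [[0.21, -0.35, 0], 0.05], [[0.21, -0.35, 0], 0.05], [[0.283, -0.706, -0.03], 0.05], [[0.283, -0.706, -0.05], 0.05], [[0.283, -0.706, -0.05], 0.05], [[0.283, -0.706, -0.05], 0.05], [[0.283, -0.706, -0.05], 0.05], [[0.283, -0.706, -0.05], 0.05], [[0.283, -0.706, -0.05], 0.05], [[0.283, -0.706, -0.05], 0.05], [[0.283, -0.706, -0.05], 0.05], [[0.283, -0.706, -0.05], 0.05]], grip=0.3, squeeze=10)

```text
time: 1.9
position: [0.4999, -0.0933, 0.1722]
tool_rot: [-2.52, -1.874, 0.001]
ft_force: [0.2, -0.1, 0.1]
grip_width: 0.353
```

Request:
carry_out(motion=[[[0.137, 0, 0], 0], [[0.137, 0, 0], 0], [[0.137, 0, 0], 0], [[0.137, 0, 0], 0], [[0.137, 0, 0], 0]], grip=-0.4)

```text
time: 2.4
position: [0.637, -0.0913, 0.1714]
tool_rot: [-2.516, -1.879, 0.003]
ft_force: [-0.2, -0.5, -0.1]
grip_width: 0.672
```

```bash
python3 - <<'E'
from h import *
w=grab('wrist');s=grab('scene')
print(np.round(w['extrinsics'],3).tolist(),get_state()['position'],get_state()['joint_positions'].round(2))
print('proj dial end',proj(w,(.6368,-.0945,.1246)),'base',proj(w,(.6515,-.093,.1)))
im=np.vstack([cv2.resize(w['pixels'],(480,300)),cv2.resize(s['pixels'][150:300,190:430],(480,300))])
cv2.imwrite('pics/w1.png',im)
E
```

```text
[[0.283, 0.929, 0.238, 0.572], [0.959, -0.275, -0.069, -0.072], [0.001, 0.248, -0.969, 0.335], [0.0, 0.0, 0.0, 1.0]] [ 0.63618103 -0.09249753  0.17258007] [-0.37  0.37  0.6   1.56 -0.22  1.28  1.55]
proj dial end [320.42546088 218.6348816 ] base [328.51849582 225.97310643]
```

View pics/w1.png

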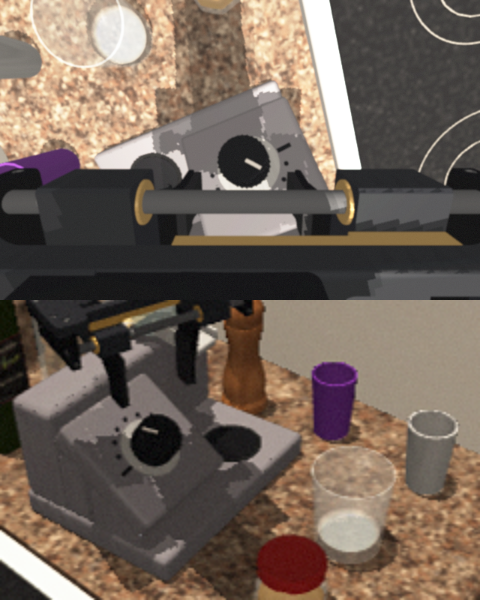

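Wrist half: the dial centre is at about (243,160) in the half-picture, i.e. (324,213) full, within 2–3 mm of where my measurement puts it. Scene half: the fingers straddle the dial's sides from above. Next I lower and close on the dial.

Request:
carry_out(motion=[[[0, 0.001, -0.04], 0], [[0, 0.001, -0.063], 0], [[0, 0.001, -0.063], 0], [[0, 0.001, -0.063], 0]])

```text
time: 2.9
position: [0.6365, -0.0922, 0.1105]
tool_rot: [-2.52, -1.876, -0.002]
ft_force: [0.3, 0.3, -0.6]
grip_width: 0.698
```

Request:
carry_out(motion=[[[0, 0, 0], 0], [[0, 0, 0], 0], [[0, 0, 0], 0], [[0, 0, 0], 0], [[0, 0, 0], 0], [[0, 0, 0], 0]], grip=1, squeeze=12)

```text
time: 3.5
position: [0.6378, -0.0919, 0.1104]
tool_rot: [-2.519, -1.877, -0.002]
ft_force: [-1.0, 1.6, 5.7]
grip_width: 0.529
```

Request:
carry_out(motion=[[[0, 0, 0], 0.15], [[0, 0, 0], 0.3], [[0, 0, 0], 0.45], [[0, 0, 0], 0.6], [[0, 0, 0], 0.75], [[0, 0, 0], 0.75]])

```text
time: 4.1
position: [0.6378, -0.0918, 0.1098]
tool_rot: [1.656, 2.669, 0.002]
ft_force: [-0.0, 2.3, 2.5]
grip_width: 0.521
```

```bash
python3 - <<'E'
from h import *
w=grab('wrist');s=grab('scene')
im=np.vstack([cv2.resize(w['pixels'][140:290,200:440],(480,300)),cv2.resize(s['pixels'][170:270,210:370],(480,300))])
cv2.imwrite('pics/w2.png',im);print(get_state()['torque'].round(2))
E
```

```text
[ 0.32 -0.32  0.02]
```

View pics/w2.png

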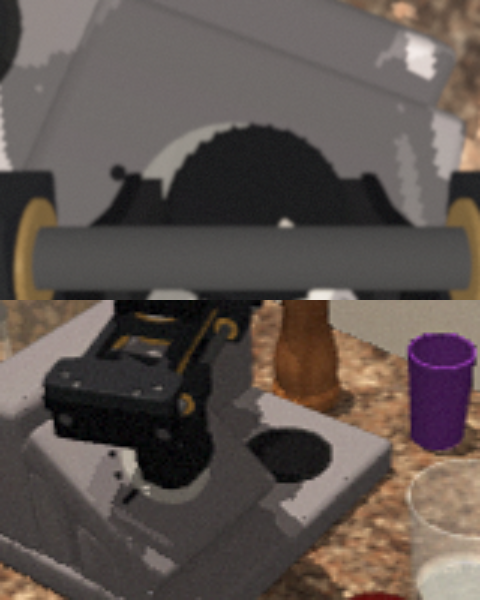

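The wrist half shows the jaws on both sides of the ribbed dial with its pointer hidden; in the scene half the gripper covers the dial. The turn worked, so now I'll re-grip for further strokes.

Request:
carry_out(motion=[[[0, 0, 0], 0], [[0, 0, 0], 0], [[0, 0, 0], 0], [[0, 0, 0], -0.15], [[0, 0, 0], -0.3], [[0, 0, 0], -0.45], [[0, 0, 0], -0.6], [[0, 0, 0], -0.75], [[0, 0, 0], -0.75]], grip=-0.4)

```text
time: 5.1
position: [0.6368, -0.0929, 0.1093]
tool_rot: [2.521, 1.874, -0.002]
ft_force: [-0.1, -0.2, 1.3]
grip_width: 0.7
```

Request:
carry_out(motion=[[[0, 0, 0], 0], [[0, 0, 0], 0], [[0, 0, 0], 0], [[0, 0, 0], 0], [[0, 0, 0], 0], [[0, 0, 0], 0.15], [[0, 0, 0], 0.3], [[0, 0, 0], 0.45], [[0, 0, 0], 0.6], [[0, 0, 0], 0.75], [[0, 0, 0], 0.75]], grip=1)

```text
time: 6.2
position: [0.6375, -0.0919, 0.1098]
tool_rot: [-1.657, -2.669, -0.002]
ft_force: [1.5, 2.8, 0.3]
grip_width: 0.523
```

Request:
carry_out(motion=[[[0, 0, 0], 0], [[0, 0, 0], 0], [[0, 0, 0], 0], [[0, 0, 0], -0.15], [[0, 0, 0], -0.3], [[0, 0, 0], -0.45], [[0, 0, 0], -0.6], [[0, 0, 0], -0.75], [[0, 0, 0], -0.75]], grip=-0.4)

```text
time: 7.1
position: [0.637, -0.0928, 0.1095]
tool_rot: [2.521, 1.874, -0.002]
ft_force: [-0.0, 0.3, 1.0]
grip_width: 0.704
```

Request:
carry_out(motion=[[[0, 0, 0], 0], [[0, 0, 0], 0], [[0, 0, 0], 0], [[0, 0, 0], 0], [[0, 0, 0], 0], [[0, 0, 0], 0.15], [[0, 0, 0], 0.3], [[0, 0, 0], 0.45], [[0, 0, 0], 0.6], [[0, 0, 0], 0.75], [[0, 0, 0], 0.75]], grip=1)

```text
time: 8.2
position: [0.6375, -0.0919, 0.1099]
tool_rot: [-1.657, -2.669, -0.002]
ft_force: [0.2, 2.5, 1.1]
grip_width: 0.526
```

Request:
carry_out(motion=[[[0, 0, 0], 0], [[0, 0, 0], 0], [[0, 0, 0], 0], [[0, 0, 0.065], 0], [[0, 0, 0.065], 0], [[0, 0, 0.065], 0]], grip=-0.4)

```text
time: 8.8
position: [0.6394, -0.0934, 0.1784]
tool_rot: [1.656, 2.663, 0.004]
ft_force: [0.9, -0.1, -0.8]
grip_width: 0.697
```

```bash
python3 - <<'E'
from h import *
w=grab('wrist');s=grab('scene')
cv2.imwrite('pics/w3w.png',w['pixels']);cv2.imwrite('pics/w3s.png',s['pixels'])
im=np.vstack([cv2.resize(w['pixels'][140:290,200:440],(480,300),interpolation=2),cv2.resize(s['pixels'][170:270,210:370],(480,300),interpolation=2)])
cv2.imwrite('pics/w3.png',im)
E
```

```text
(no output)
```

View pics/w3.png

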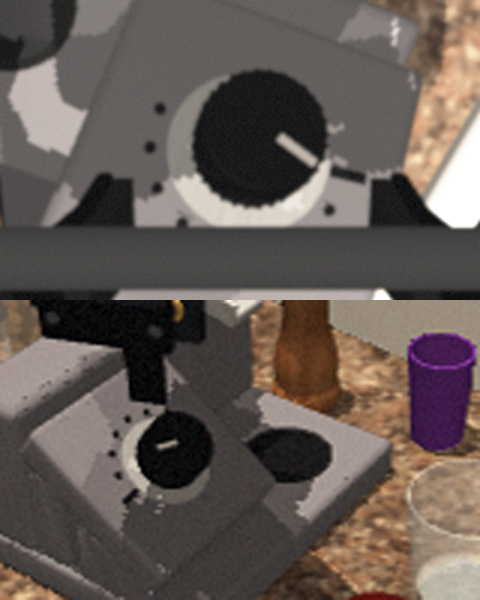

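```bash
cat >> h.py <<'E'
psi=np.radians(5.2);c,s_=np.cos(psi),np.sin(psi)
Rg=np.array([[c,-s_,0],[s_,c,0],[0,0,1]])
n_=Rg@[-np.sin(np.radians(35)),0,np.cos(np.radians(35))]
up=Rg@[np.cos(np.radians(35)),0,np.sin(np.radians(35))]; lf=Rg@[0,1,0]
E_=np.array([.636,-.092,.1246]); B_=E_-.03*n_
def dl(d,u,v,h):
    "in-panel coords mm (right, up) about dial axis"
    o,r=ray(d,u,v);p=B_+h*n_; x=o+r*((p-o)@n_)/(r@n_)-p
    return np.array([-(x@lf),x@up])*1e3
def cw(v): return (180-np.degrees(np.arctan2(v[1],v[0])))%360   # clockwise from left
def pointer(d):
    g=cv2.cvtColor(d['pixels'],cv2.COLOR_BGR2GRAY); P=proj(d,E_)
    m=np.zeros_like(g); pts=[proj(d,E_+.0195*(np.cos(t)*lf+np.sin(t)*up)) for t in np.linspace(0,6.28,40)]
    cv2.fillPoly(m,[np.int32(np.round(pts))],255)
    q=np.argwhere((g>110)&(m>0))[:,::-1]
    X=np.array([dl(d,u,v,.03) for u,v in q]); 
    if len(X)<4: return None
    mu=X.mean(0);w,V=np.linalg.eigh(np.cov((X-mu).T));a=V[:,1]*np.sign(V[:,1]@mu)
    return len(X),mu.round(1),'cw centre',cw(mu).round(1),'cw axis',cw(a).round(1)
E
python3 - <<'E'
from h import *
from types import SimpleNamespace
import pickle
# current views
for n in('wrist','scene'): 
    d=grab(n); print(n,pointer(d),proj(d,E_).round(1))
    if n=='wrist':
        for nm,(u,v) in dict(bar=(347,175),dA=(329,210),d1=(160,108),d2=(150,147),d3=(157,188)).items():
            x=dl(d,200+u/2,140+v/2,0); print(nm,x.round(1),cw(x).round(1))
    else:
        for nm,(u,v) in dict(bar=(131,195),d1=(119,175),d2=(112,154),d3=(113,135)).items():
            x=dl(d,210+u/3,170+v/3,0); print(nm,x.round(1),cw(x).round(1))
a=pickle.load(open('a.pkl','rb'));print('initial',pointer(a['top']),pointer(a['scene']))
E
```

```text
wrist (116, array([-12.6,  -1.6]), 'cw centre', np.float64(352.6), 'cw axis', np.float64(17.7)) [327.  214.7]
bar [-41.2 -13.5] 341.9
dA [-37.9   2.2] 3.3
d1 [ 35.1 -12.6] 199.8
d2 [33.4  3. ] 174.9
d3 [25.7 16.5] 147.3
scene (20, array([-4.6, 10.4]), 'cw centre', np.float64(66.1), 'cw axis', np.float64(102.6)) [267.1 215. ]
bar [-33.3 -11.2] 341.4
d1 [-30.    3.8] 7.1
d2 [-23.3  17.5] 36.8
d3 [-12.9  27.2] 64.6
initial (19, array([-8.4,  4.5]), 'cw centre', np.float64(28.1), 'cw axis', np.float64(51.8)) (36, array([-1.4, 10.9]), 'cw centre', np.float64(82.9), 'cw axis', np.float64(134.5))
```

The picture (wrist half) shows the pointer running (278,137)→(316,163), the bar (330,172)→(365,181) and dot 1 at (329,210). The pointer looks close to click 1 rather than at the bar. My dial centre was biased by the dial's visible side, so I'll correct it and measure by line direction.

```bash
sed -i 's/^E_=.*/E_=np.array([.631,-.092,.1246]); B_=E_-.03*n_/; s/\.0195\*/.020*/' h.py; python3 - <<'E'
from h import *
import pickle
def show(d,nm,bar=None,dots=()):
    print(nm,pointer(d))
    if bar: 
        x=[dl(d,*p,0) for p in bar]; v=x[0]-x[1]; print('  bar axis',cw(v).round(1),'pos',cw((x[0]+x[1])/2).round(1))
    for k,p in dots: x=dl(d,*p,0); print('  dot',k,x.round(1),cw(x).round(1))
w=lambda u,v:(200+u/2,140+v/2); s=lambda u,v:(210+u/3,170+v/3); c=lambda u,v:(240+u/4.5,150+v/4.5); c2=lambda u,v:(200+u/3,180+v/3)
D=grab('wrist');show(D,'wrist',[w(365,181),w(330,172)],[(1,w(329,210)),(8,w(160,108)),(7,w(150,147)),(6,w(157,188))])
S=grab('scene');show(S,'scene',[s(123,202),s(138,189)],[(1,s(119,175)),(2,s(112,154)),(3,s(113,135))])
a=pickle.load(open('a.pkl','rb'))
show(a['top'],'top0',[c(53,100),c(80,97)],[(1,c(75,70)),(4,c(143,18)),(8,c(222,97))])
show(a['scene'],'scene0')
for nm,d,pp in(('wrist',D,[w(316,163),w(278,137)]),('scene',S,[s(157,147),s(178,141)]),('scene0',a['scene'],[c2(183,100),c2(207,107)]),('top0',a['top'],[c(111,80),c(136,104)])):
    x=[dl(d,*p,.03) for p in pp]; print(nm,'manual pointer',np.round(x,1).tolist(),cw(x[0]-x[1]).round(1))
E
```

```text
wrist (122, array([-11.7,   3.5]), 'cw centre', np.float64(16.6), 'cw axis', np.float64(17.2))
  bar axis 353.9 pos 347.1
  dot 1 [-37.    5.7] 8.7
  dot 8 [35. -9.] 194.4
  dot 7 [33.2  6.4] 169.1
  dot 6 [25.7 19.8] 142.4
scene (10, array([-6.3,  7. ]), 'cw centre', np.float64(47.8), 'cw axis', np.float64(111.1))
  bar axis 357.4 pos 347.9
  dot 1 [-31.4   7.4] 13.3
  dot 2 [-24.8  21.1] 40.4
  dot 3 [-14.4  30.8] 64.9
top0 (23, array([-9.8,  8. ]), 'cw centre', np.float64(39.0), 'cw axis', np.float64(324.4))
  bar axis 353.6 pos 353.0
  dot 1 [-33.1  10.1] 16.9
  dot 4 [ 1.3 36.5] 92.0
  dot 8 [38.1 -4.3] 186.5
scene0 (20, array([-4.1,  9.9]), 'cw centre', np.float64(67.4), 'cw axis', np.float64(103.8))
wrist manual pointer [[-20.7, 0.7], [-5.9, -3.3]] 14.9
scene manual pointer [[-16.1, 3.0], [-0.9, -2.1]] 18.4
scene0 manual pointer [[-9.6, 13.2], [0.6, 0.3]] 51.3
top0 manual pointer [[-11.9, 15.5], [-0.7, 3.3]] 47.3
```

Request:
carry_out(motion=[[[0, 0, 0], -0.15], [[0, 0, 0], -0.3], [[0, 0, 0], -0.45], [[0, 0, 0], -0.6], [[-0.001, 0, -0.035], -0.65], [[-0.001, 0, -0.068], -0.65], [[-0.001, 0, -0.068], -0.65], [[-0.001, 0, -0.068], -0.65]])

```text
time: 9.9
position: [0.6365, -0.0924, 0.1065]
tool_rot: [2.423, 1.999, 0.0]
ft_force: [-0.1, -0.5, 2.8]
grip_width: 0.702
```

Request:
carry_out(motion=[[[0, 0, 0], 0], [[0, 0, 0], 0], [[0, 0, 0], 0], [[0, 0, 0], 0], [[0, 0, 0], 0], [[0, 0, 0], 0]], grip=1, squeeze=30)

```text
time: 10.5
position: [0.636, -0.0913, 0.106]
tool_rot: [-2.421, -2.0, 0.0]
ft_force: [-0.4, 4.0, -2.8]
grip_width: 0.517
```

Request:
carry_out(motion=[[[0, 0, 0], 0.12], [[0, 0, 0], 0.24], [[0, 0, 0], 0.36], [[0, 0, 0], 0.48], [[0, 0, 0], 0.6], [[0, 0, 0], 0.6]])

```text
time: 11.1
position: [0.6352, -0.0933, 0.1069]
tool_rot: [-1.724, -2.625, 0.002]
ft_force: [-3.0, 3.4, 2.1]
grip_width: 0.515
```

Request:
carry_out(motion=[[[0, 0, 0], 0], [[0, 0, 0], 0], [[0, 0, 0], 0], [[0, 0, 0], 0], [[0, 0, 0.045], 0], [[0, 0, 0.068], 0], [[0, 0, 0.068], 0]], grip=-0.4)

```text
time: 11.8
position: [0.6391, -0.0934, 0.1792]
tool_rot: [1.72, 2.62, 0.006]
ft_force: [0.2, -0.3, 0.2]
grip_width: 0.7
```

```bash
python3 - <<'E'
from h import *
w=grab('wrist','w4.png');print(pointer(w),get_state()['position'])
E
```

```text
(124, array([-12.3,  -1.7]), 'cw centre', np.float64(352.3), 'cw axis', np.float64(352.9)) [ 0.63773728 -0.09300889  0.17676026]
```

The pointer axis is now at 352.9°, against the bar's 353.9°, so the dial is at the stop. One more counterclockwise stroke will confirm it presses against the hard stop.

Request:
carry_out(motion=[[[0, 0, 0], -0.15], [[0, 0, 0], -0.3], [[0, 0, 0], -0.45], [[0, 0, -0.035], -0.6], [[0, 0, -0.068], -0.6], [[0, 0, -0.068], -0.6], [[0, 0, -0.068], -0.6]])

```text
time: 12.55
position: [0.6364, -0.0925, 0.1062]
tool_rot: [2.423, 1.999, 0.0]
ft_force: [-0.4, -0.8, 3.2]
grip_width: 0.701
```

Request:
carry_out(motion=[[[0, 0, 0], 0], [[0, 0, 0], 0], [[0, 0, 0], 0], [[0, 0, 0], 0], [[0, 0, 0], 0], [[0, 0, 0], 0.12], [[0, 0, 0], 0.24], [[0, 0, 0], 0.36], [[0, 0, 0], 0.48], [[0, 0, 0], 0.58], [[0, 0, 0], 0.58]], grip=1, squeeze=20)

```text
time: 13.65
position: [0.636, -0.0928, 0.1061]
tool_rot: [-1.752, -2.607, 0.0]
ft_force: [0.2, 1.0, -1.7]
grip_width: 0.517
```

Request:
carry_out(motion=[[[0, 0, 0], 0], [[0, 0, 0], 0], [[0, 0, 0], 0], [[0, 0, 0], 0], [[0, 0, 0.045], 0], [[0, 0, 0.068], 0], [[0, 0, 0.068], 0]], grip=-0.4)

```text
time: 14.35
position: [0.6389, -0.0932, 0.1793]
tool_rot: [1.747, 2.603, 0.006]
ft_force: [-0.1, -0.2, 0.2]
grip_width: 0.699
```

```bash
python3 - <<'E'
from h import *
w=grab('wrist','w5.png');print(pointer(w),get_state()['position'])
E
```

```text
(124, array([-12.4,  -1.7]), 'cw centre', np.float64(352.3), 'cw axis', np.float64(353.6)) [ 0.63761786 -0.09281734  0.17688254]
```

The pointer hasn't moved, so it is at the hard stop. Now clockwise, one click per stroke.

Request:
carry_out(motion=[[[0, 0, -0.04], 0], [[0, 0, -0.068], 0], [[0, 0, -0.068], 0], [[0, 0, -0.068], 0]])

```text
time: 14.8
position: [0.6357, -0.0922, 0.1057]
tool_rot: [-1.749, -2.608, 0.001]
ft_force: [-0.9, 0.6, 3.2]
grip_width: 0.7
```

Request:
carry_out(motion=[[[0, 0, 0], 0], [[0, 0, 0], 0], [[0, 0, 0], 0], [[0, 0, 0], 0], [[0, 0, 0], 0], [[0, 0, 0], -0.12], [[0, 0, 0], -0.24], [[0, 0, 0], -0.36], [[0, 0, 0], -0.48], [[0, 0, 0], -0.58], [[0, 0, 0], -0.58]], grip=1, squeeze=30)

```text
time: 15.9
position: [0.6349, -0.0908, 0.1067]
tool_rot: [-2.419, -1.999, 0.001]
ft_force: [-4.9, 0.3, 4.0]
grip_width: 0.508
```

Request:
carry_out(motion=[[[0, 0, 0], 0], [[0, 0, 0], 0], [[0, 0, 0], 0], [[0, 0, 0], 0], [[0, 0, 0.045], 0], [[0, 0, 0.068], 0], [[0, 0, 0.068], 0]], grip=-0.4)

```text
time: 16.6
position: [0.639, -0.0932, 0.179]
tool_rot: [2.419, 1.996, 0.009]
ft_force: [-0.2, -0.5, -0.7]
grip_width: 0.703
```

```bash
python3 - <<'E'
from h import *
w=grab('wrist','w6.png');print(pointer(w),get_state()['position'])
E
```

```text
(132, array([-11.6,   3.7]), 'cw centre', np.float64(17.7), 'cw axis', np.float64(18.9)) [ 0.63769799 -0.09275593  0.17660109]
```

Exactly one click (18.9°). Two more strokes, then another check.

Request:
carry_out(motion=[[[0, 0, 0], 0.15], [[0, 0, 0], 0.3], [[0, 0, 0], 0.45], [[0, 0, -0.035], 0.58], [[0, 0, -0.068], 0.58], [[0, 0, -0.068], 0.58], [[0, 0, -0.068], 0.58]])

```text
time: 17.35
position: [0.6364, -0.0922, 0.1061]
tool_rot: [-1.75, -2.609, -0.0]
ft_force: [1.2, 0.7, 4.3]
grip_width: 0.698
```

Request:
carry_out(motion=[[[0, 0, 0], 0], [[0, 0, 0], 0], [[0, 0, 0], 0], [[0, 0, 0], 0], [[0, 0, 0], 0], [[0, 0, 0], -0.12], [[0, 0, 0], -0.24], [[0, 0, 0], -0.36], [[0, 0, 0], -0.48], [[0, 0, 0], -0.58], [[0, 0, 0], -0.58]], grip=1)

```text
time: 18.45
position: [0.6347, -0.0908, 0.1066]
tool_rot: [-2.419, -1.998, 0.002]
ft_force: [-6.0, 1.1, 4.4]
grip_width: 0.511
```

Request:
carry_out(motion=[[[0, 0, 0], 0], [[0, 0, 0], 0], [[0, 0, 0], 0], [[0, 0, 0], 0], [[0, 0, 0.045], 0], [[0, 0, 0.045], 0.15], [[0, 0, 0.045], 0.3], [[0, 0, 0.045], 0.45], [[0, 0, 0.045], 0.58], [[0, 0, 0], 0.58], [[0, 0, 0], 0.58], [[0, 0, 0], 0.58]], grip=-0.4)

```text
time: 19.65
position: [0.6366, -0.0929, 0.1067]
tool_rot: [1.75, 2.608, -0.0]
ft_force: [-1.1, -0.5, 1.7]
grip_width: 0.699
```

Request:
carry_out(motion=[[[0, 0, 0], 0], [[0, 0, 0], 0], [[0, 0, 0], 0], [[0, 0, 0], 0], [[0, 0, 0], 0], [[0, 0, 0], -0.12], [[0, 0, 0], -0.24], [[0, 0, 0], -0.36], [[0, 0, 0], -0.48], [[0, 0, 0], -0.58], [[0, 0, 0], -0.58]], grip=1)

```text
time: 20.75
position: [0.6354, -0.0909, 0.107]
tool_rot: [-2.42, -1.999, 0.0]
ft_force: [-5.4, 1.3, 4.6]
grip_width: 0.515
```

Request:
carry_out(motion=[[[0, 0, 0], 0], [[0, 0, 0], 0], [[0, 0, 0], 0], [[0, 0, 0], 0], [[0, 0, 0.045], 0], [[0, 0, 0.068], 0], [[0, 0, 0.068], 0]], grip=-0.4)

```text
time: 21.45
position: [0.639, -0.0932, 0.1789]
tool_rot: [2.419, 1.996, 0.009]
ft_force: [-0.3, 0.2, 0.1]
grip_width: 0.7
```

```bash
python3 - <<'E'
from h import *
w=grab('wrist','w7.png');print(pointer(w),get_state()['position'])
E
```

```text
(129, array([-4.8, 11.4]), 'cw centre', np.float64(67.0), 'cw axis', np.float64(65.3)) [ 0.63766049 -0.09273897  0.17645972]
```

The dial is now at click 3 (65.3 + 6.5 = 71.8°). Two more.

Request:
carry_out(motion=[[[0, 0, 0], 0.15], [[0, 0, 0], 0.3], [[0, 0, 0], 0.45], [[0, 0, -0.035], 0.58], [[0, 0, -0.068], 0.58], [[0, 0, -0.068], 0.58], [[0, 0, -0.068], 0.58]])

```text
time: 22.2
position: [0.6364, -0.0923, 0.1061]
tool_rot: [1.75, 2.609, 0.0]
ft_force: [-0.2, -0.1, 4.5]
grip_width: 0.698
```

Request:
carry_out(motion=[[[0, 0, 0], 0], [[0, 0, 0], 0], [[0, 0, 0], 0], [[0, 0, 0], 0], [[0, 0, 0], 0], [[0, 0, 0], -0.12], [[0, 0, 0], -0.24], [[0, 0, 0], -0.36], [[0, 0, 0], -0.48], [[0, 0, 0], -0.58], [[0, 0, 0], -0.58]], grip=1)

```text
time: 23.3
position: [0.6346, -0.0907, 0.1065]
tool_rot: [-2.419, -1.998, 0.002]
ft_force: [-5.9, 1.4, 3.2]
grip_width: 0.515
```

Request:
carry_out(motion=[[[0, 0, 0], 0], [[0, 0, 0], 0], [[0, 0, 0], 0], [[0, 0, 0], 0], [[0, 0, 0.045], 0], [[0, 0, 0.045], 0.15], [[0, 0, 0.045], 0.3], [[0, 0, 0.045], 0.45], [[0, 0, 0.045], 0.58], [[0, 0, 0], 0.58], [[0, 0, 0], 0.58], [[0, 0, 0], 0.58]], grip=-0.4)

```text
time: 24.5
position: [0.6365, -0.0929, 0.1067]
tool_rot: [1.75, 2.608, -0.0]
ft_force: [-0.2, -0.6, -0.2]
grip_width: 0.701
```

Request:
carry_out(motion=[[[0, 0, 0], 0], [[0, 0, 0], 0], [[0, 0, 0], 0], [[0, 0, 0], 0], [[0, 0, 0], 0], [[0, 0, 0], -0.12], [[0, 0, 0], -0.24], [[0, 0, 0], -0.36], [[0, 0, 0], -0.48], [[0, 0, 0], -0.58], [[0, 0, 0], -0.58]], grip=1)

```text
time: 25.6
position: [0.6353, -0.0909, 0.1072]
tool_rot: [-2.42, -1.997, 0.0]
ft_force: [-4.5, -0.4, 5.2]
grip_width: 0.509
```

Request:
carry_out(motion=[[[0, 0, 0], 0], [[0, 0, 0], 0], [[0, 0, 0], 0], [[0, 0, 0], 0], [[0, 0, 0.045], 0], [[0, 0, 0.068], 0], [[0, 0, 0.068], 0]], grip=-0.4)

```text
time: 26.3
position: [0.6389, -0.0931, 0.1789]
tool_rot: [2.419, 1.996, 0.009]
ft_force: [0.2, -0.9, 0.9]
grip_width: 0.696
```

```bash
python3 - <<'E'
from h import *
w=grab('wrist','w8.png');print(pointer(w),get_state()['position'])
E
```

```text
(138, array([ 5.4, 11.3]), 'cw centre', np.float64(115.5), 'cw axis', np.float64(113.5)) [ 0.63758666 -0.0926969   0.17644317]
```

Click 5 (113.5 + 6.5 = 120.0°). Now the cup: I back off, swing over it, and turn the jaws.

Request:
carry_out(motion=[[[-0.05, -0.01, 0.02], -0.1], [[-0.1, -0.03, 0.02], -0.2], [[-0.138, -0.06, 0.02], -0.35], [[-0.15, -0.1, 0.02], -0.5], [[-0.16, -0.15, 0.02], -0.65], [[-0.17, -0.2, 0.02], -0.8], [[-0.173, -0.235, 0.02], -0.95], [[-0.173, -0.235, 0.02], -1.1], [[-0.173, -0.235, 0.02], -1.2], [[-0.173, -0.235, 0.02], -1.2], [[-0.173, -0.235, 0.02], -1.2]], grip=-1)

```text
time: 27.45
position: [0.463, -0.3267, 0.1936]
tool_rot: [-3.128, -0.287, 0.002]
ft_force: [0.1, -0.1, 0.5]
grip_width: 1.002
```

```bash
python3 - <<'E'
from h import *
w=grab('wrist','w9.png');print(get_state()['position'],get_state()['joint_positions'].round(2))
print('pred rim',proj(w,(.465,-.328,.082)).round(1),'foot',proj(w,(.465,-.328,0)).round(1))
E
```

```text
[ 0.46316092 -0.32674479  0.19384264] [-0.24  0.22  0.93  1.73 -0.18  1.28  0.91]
pred rim [327.2 196.1] foot [326.8 177.6]
```

View pics/w9.png

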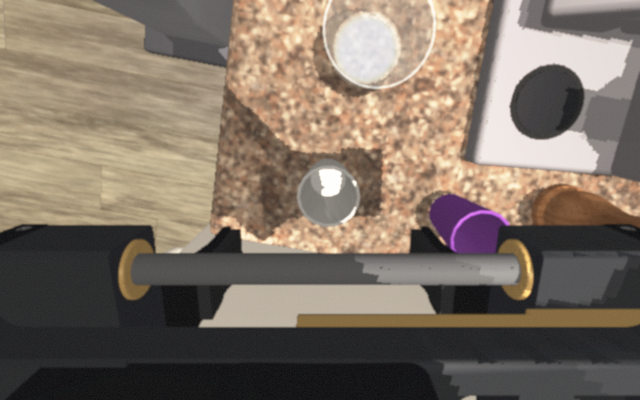

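The wrist view shows the steel cup's rim at (329,194), predicted (327,196). The purple cup is clear at (470,225) and the tumbler is at (378,35). Descending and gripping.

Request:
carry_out(motion=[[[0.002, -0.001, -0.04], 0], [[0.002, -0.001, -0.08], 0], [[0.002, -0.001, -0.12], 0], [[0.002, -0.001, -0.151], 0], [[0.002, -0.001, -0.151], 0], [[0.002, -0.001, -0.151], 0]])

```text
time: 28.1
position: [0.4653, -0.3284, 0.0439]
tool_rot: [3.129, 0.284, -0.001]
ft_force: [0.5, 0.1, 0.7]
grip_width: 1.0
```

Request:
carry_out(motion=[[[0, 0, 0], 0], [[0, 0, 0], 0], [[0, 0, 0], 0], [[0, 0, 0], 0], [[0, 0, 0], 0], [[0, 0, 0], 0], [[0, 0, 0], 0]], grip=1, squeeze=12)

```text
time: 28.8
position: [0.4655, -0.3285, 0.044]
tool_rot: [3.129, 0.283, 0.001]
ft_force: [-0.5, 0.7, 4.9]
grip_width: 0.593
```

Request:
carry_out(motion=[[[0, 0, 0.03], 0], [[0, 0, 0.06], 0], [[0, 0, 0.09], 0], [[0, 0, 0.115], 0], [[0, 0, 0.115], 0], [[0, 0, 0.115], 0]])

```text
time: 29.4
position: [0.4651, -0.3281, 0.1581]
tool_rot: [-3.128, -0.283, -0.0]
ft_force: [-0.2, 0.0, -2.2]
grip_width: 0.598
```

Request:
carry_out(motion=[[[0.03, 0.03, 0], 0.05], [[0.06, 0.06, 0], 0.15], [[0.08, 0.09, 0], 0.3], [[0.09, 0.105, 0], 0.45], [[0.1, 0.111, 0], 0.6], [[0.1, 0.111, 0], 0.75], [[0.1, 0.111, 0], 0.9], [[0.1, 0.111, 0], 1.05], [[0.11, 0.111, 0], 1.2], [[0.12, 0.111, 0], 1.3], [[0.14, 0.111, 0], 1.3], [[0.16, 0.111, 0], 1.3], [[0.17, 0.111, 0], 1.3], [[0.17, 0.111, 0], 1.3], [[0.17, 0.111, 0], 1.3]])

```text
time: 30.9
position: [0.634, -0.2176, 0.1573]
tool_rot: [-2.319, -2.116, 0.003]
ft_force: [-0.1, -0.1, -2.1]
grip_width: 0.596
```

```bash
python3 - <<'E'
from h import *
w=grab('wrist','w10w.png');s=grab('scene','w10s.png');st=get_state();print(st['position'],st['tool_rot'].round(3))
cv2.imwrite('pics/w10.png',np.vstack([cv2.resize(w['pixels'],(480,300)),cv2.resize(s['pixels'][140:290,190:430],(480,300))]))
E
```

```text
[ 0.6340967  -0.21781021  0.15821718] [-2.320e+00 -2.116e+00  1.000e-03]
```

View pics/w10.png

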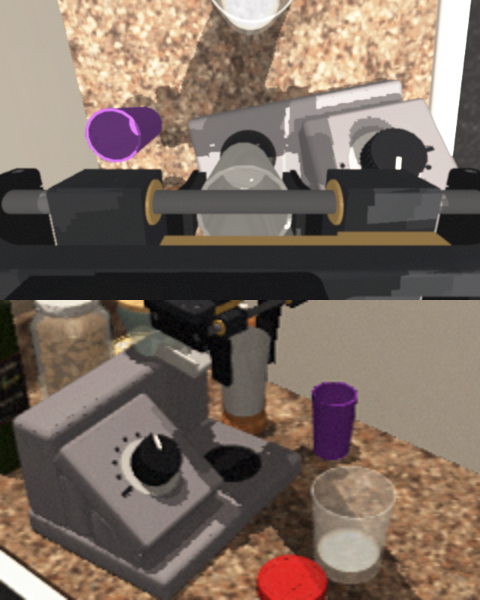

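The wrist half shows the cup between the fingers with the pad's dark edge behind it at (245,140). The scene half shows the cup held upright above the ledge, clear of the chute, and the dial pointer on the fifth dot. Lowering.

Request:
carry_out(motion=[[[0, 0, -0.03], 0], [[0, 0, -0.06], 0], [[0, 0, -0.075], 0], [[0, 0, -0.08], 0], [[0, 0, -0.082], 0], [[0, 0, -0.084], 0], [[0, 0, -0.084], 0], [[0, 0, -0.084], 0]])

```text
time: 31.8
position: [0.6359, -0.2176, 0.0756]
tool_rot: [2.319, 2.118, 0.002]
ft_force: [-0.5, 0.6, -1.6]
grip_width: 0.597
```

Request:
carry_out(motion=[[[0, 0, -0.001], 0], [[0, 0, -0.002], 0], [[0, 0, -0.002], 0]])

```text
time: 32.1
position: [0.6368, -0.2179, 0.0743]
tool_rot: [2.318, 2.116, 0.003]
ft_force: [0.7, -1.4, 6.1]
grip_width: 0.593
```

Request:
carry_out(motion=[[[0, 0, 0], 0], [[0, 0, 0], 0], [[0, 0, 0], 0], [[0, 0, 0], 0], [[0, 0, 0.02], 0], [[0, 0, 0.05], 0], [[0, 0, 0.09], 0], [[-0.02, 0, 0.1], 0.05], [[-0.05, 0, 0.1], 0.1], [[-0.08, 0, 0.1], 0.18], [[-0.08, 0, 0.1], 0.18], [[-0.08, 0, 0.1], 0.18]], grip=-0.6)

```text
time: 33.3
position: [0.5552, -0.2173, 0.1728]
tool_rot: [2.122, 2.317, 0.002]
ft_force: [0.3, 0.9, 0.3]
grip_width: 0.802
```

```bash
python3 - <<'E'
from h import *
w=grab('wrist','w11w.png');s=grab('scene','w11s.png');t=grab('top','w11t.png');st=get_state();print(st['position'],st['tool_rot'].round(3))
f=lambda d,x0,y0,x1,y1:cv2.resize(d['pixels'][y0:y1,x0:x1],(400,300),interpolation=2)
print('cup pred top',proj(t,(.635,-.2175,.112)).round(1),'scene',proj(s,(.635,-.2175,.112)).round(1),'wrist',proj(w,(.635,-.2175,.112)).round(1))
cv2.imwrite('pics/w11.png',np.vstack([np.hstack([f(w,220,100,420,250),f(s,240,170,360,260)]),np.hstack([f(t,290,150,370,210),f(s,200,140,440,320)])]))
E
```

```text
[ 0.55628604 -0.21694247  0.17249597] [2.119 2.319 0.   ]
cup pred top [329. 179.] scene [310.1 192.9] wrist [315.5 311.5]
```

View pics/w11.png

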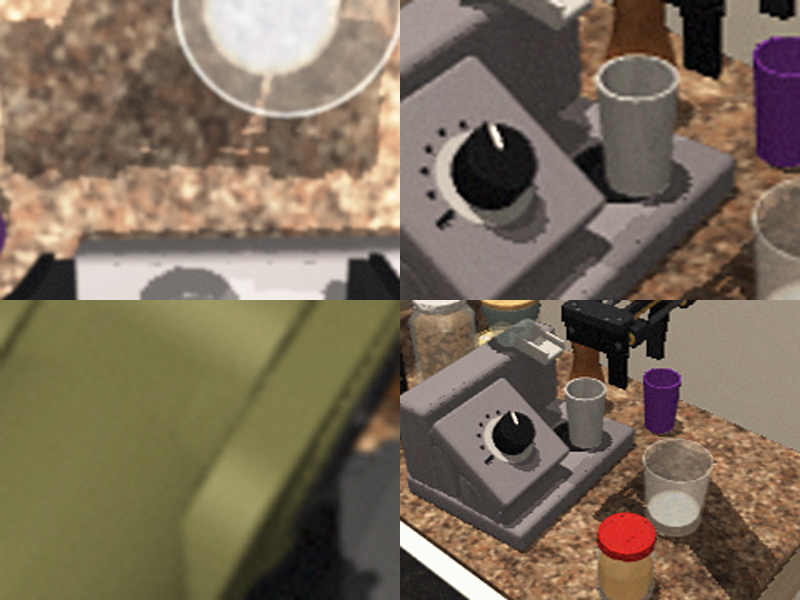

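The cup stands upright on the ledge, rim at scene (311,192.5), as predicted, short of the pad centre because the gripper's body must stay clear of the chute. The dial's pointer is at the fifth dot. Next I'll measure the remaining offset and the mill's clearance before sliding the cup home with an off-centre grip.

```bash
python3 - <<'E'
from h import *
import pickle
a=pickle.load(open('a.pkl','rb'));t,s0=a['top'],a['scene']
print('mill knob',tri(t,(377.5,136),s0,(312,146)))
b=t['pixels'][120:180,355:400].astype(int); m=((b[...,2]-b[...,0]>45)&(b[...,2]<190)).astype(np.uint8)*255
hsv=cv2.cvtColor(s0['pixels'],cv2.COLOR_BGR2HSV)[140:215,295:330]
ms=cv2.inRange(hsv,(0,120,40),(20,255,220))
for r in range(0,75,6):
    q=np.where(ms[r])[0]
    if len(q):print(140+r,295+q.min(),295+q.max(),end=' | ')
print()
print('mill foot scene',onz(s0,312,202,0).round(3))
S=cv2.imread('pics/w11s.png');d=dict(s0)
r=onz(s0,311.1,192.5,.112);print('cup rim via scene',r.round(4))
# rim outline in the new scene view
g=cv2.cvtColor(S,cv2.COLOR_BGR2GRAY)
print('pad scene',onz(s0,305.4,221.4,.03).round(4))
G0=np.array([.6872,-.1506,0]);print('rest by fit',(G0+Rg@[-.038,-.062,.03]).round(4), 'mill in grinder',(Rg.T@(np.array([.71,-.311,0])-G0)).round(3))
E
```

```text
mill knob (array([ 0.72016102, -0.31495741,  0.15840611]), np.float64(0.011442572288230271))
146 306 317 | 152 302 321 | 158 303 320 | 164 303 320 | 170 304 318 | 176 299 318 | 182 295 325 | 188 295 322 | 194 295 321 | 200 299 329 | 206 314 321 | 
mill foot scene [ 0.715 -0.316  0.   ]
cup rim via scene [ 0.6345 -0.22    0.112 ]
pad scene [ 0.6485 -0.2156  0.03  ]
rest by fit [ 0.655  -0.2158  0.03  ] mill in grinder [ 0.008 -0.162  0.   ]
```

Request:
carry_out(motion=[[[0.04, -0.001, 0], -0.07], [[0.072, -0.001, 0], -0.07], [[0.072, -0.001, 0], -0.07], [[0.072, -0.001, -0.03], -0.07], [[0.072, -0.001, -0.06], -0.07], [[0.072, -0.001, -0.092], -0.07], [[0.072, -0.001, -0.092], -0.07], [[0.072, -0.001, -0.092], -0.07]])

```text
time: 34.25
position: [0.6271, -0.2184, 0.0805]
tool_rot: [-2.199, -2.242, 0.002]
ft_force: [0.9, 0.2, 0.9]
grip_width: 0.796
```

Request:
carry_out(motion=[[[0, 0, 0], 0], [[0, 0, 0], 0], [[0, 0, 0], 0], [[0, 0, 0], 0], [[0, 0, 0], 0]], grip=1, squeeze=8)

```text
time: 34.75
position: [0.6282, -0.2185, 0.082]
tool_rot: [2.199, 2.242, 0.002]
ft_force: [-0.3, 1.2, 5.4]
grip_width: 0.585
```

Request:
carry_out(motion=[[[0, 0, 0.003], 0], [[0, 0, 0.003], 0], [[0.004, 0.001, 0.003], 0], [[0.008, 0.002, 0.003], 0], [[0.012, 0.003, 0.003], 0], [[0.012, 0.003, 0.003], 0]])

```text
time: 35.35
position: [0.64, -0.2147, 0.0832]
tool_rot: [-2.199, -2.244, -0.0]
ft_force: [-0.0, 1.0, -1.3]
grip_width: 0.586
```

```bash
python3 - <<'E'
from h import *
s=grab('scene','w12s.png')
cv2.imwrite('pics/w12.png',cv2.resize(s['pixels'][130:260,240:400],(738,600),interpolation=2))
print('pred rim if cup at rest',proj(s,(.652,-.2157,.115)).round(1))
E
```

```text
pred rim if cup at rest [303.6 189.3]
```

View pics/w12.png

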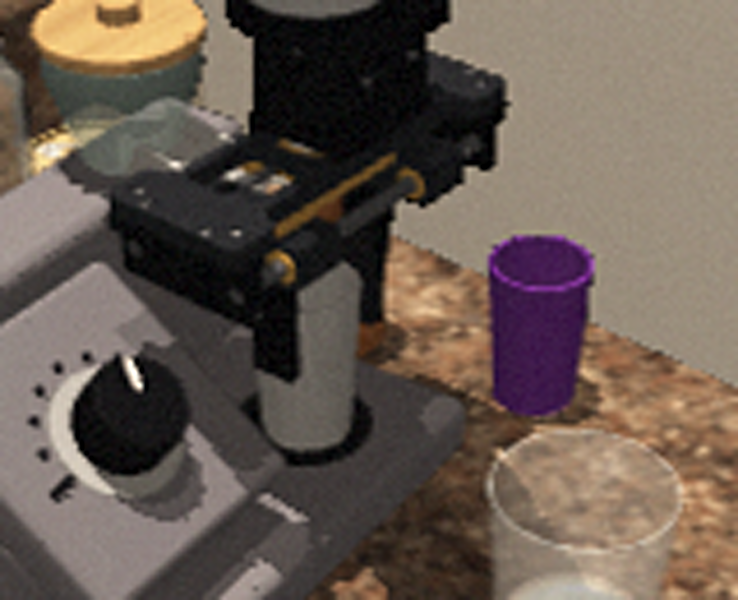

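The scene crop shows the cup held upright with its foot over the pad: foot centre about crop (308,427) against pad centre (302,421), so roughly 3 mm short. The wrist force shows no contact, so I'll nudge 2 mm more and lower.

Request:
carry_out(motion=[[[0.001, -0.001, 0], 0], [[0.002, -0.001, 0], 0], [[0.002, -0.001, 0], 0]])

```text
time: 35.7
position: [0.6413, -0.2165, 0.0836]
tool_rot: [2.2, 2.242, 0.0]
ft_force: [-0.3, 0.4, -1.5]
grip_width: 0.584
```

Request:
carry_out(motion=[[[0, 0, -0.001], 0], [[0, 0, -0.002], 0], [[0, 0, -0.003], 0], [[0, 0, -0.004], 0], [[0, 0, -0.004], 0]])

```text
time: 36.2
position: [0.642, -0.2165, 0.0818]
tool_rot: [2.199, 2.242, 0.003]
ft_force: [-2.7, 1.2, 8.4]
grip_width: 0.583
```

Request:
carry_out(motion=[[[0, 0, 0], 0], [[0, 0, 0], 0], [[0, 0, 0], 0], [[0, 0, 0], 0], [[0, 0, 0.02], 0], [[0, 0, 0.05], 0], [[0, 0, 0.09], 0], [[-0.03, 0, 0.1], 0], [[-0.07, 0, 0.1], 0], [[-0.11, 0.02, 0.1], 0], [[-0.14, 0.06, 0.1], 0], [[-0.15, 0.11, 0.1], 0], [[-0.17, 0.16, 0.1], 0], [[-0.2, 0.2, 0.1], 0], [[-0.21, 0.25, 0.1], 0], [[-0.21, 0.3, 0.1], 0], [[-0.21, 0.35, 0.1], 0], [[-0.21, 0.4, 0.1], 0], [[-0.21, 0.45, 0.1], 0], [[-0.21, 0.48, 0.1], 0]], grip=-0.6)

```text
time: 38.2
position: [0.4304, 0.2673, 0.1795]
tool_rot: [-2.196, -2.245, -0.002]
ft_force: [-0.1, -0.3, 1.3]
grip_width: 0.8
```

```bash
python3 - <<'E'
from h import *
s=grab('scene','w13s.png');t=grab('top','w13t.png')
print(pointer(t),pointer(s),get_state()['position'])
print('rest rim top',proj(t,(.652,-.2157,.112)).round(1),'scene',proj(s,(.652,-.2157,.112)).round(1))
a=cv2.resize(t['pixels'][150:280,240:400],(640,520),interpolation=2)[:300]
b=cv2.resize(s['pixels'][170:245,230:390],(640,300),interpolation=2)
cv2.imwrite('pics/w13.png',np.vstack([a,b]))
E
```

```text
(20, array([ 2.3, 10.5]), 'cw centre', np.float64(102.4), 'cw axis', np.float64(150.3)) (22, array([ 6.9, 10.7]), 'cw centre', np.float64(122.7), 'cw axis', np.float64(62.4)) [0.42968967 0.26944301 0.17922341]
rest rim top [328.8 171.4] scene [303.6 190.4]
```

View pics/w13.png

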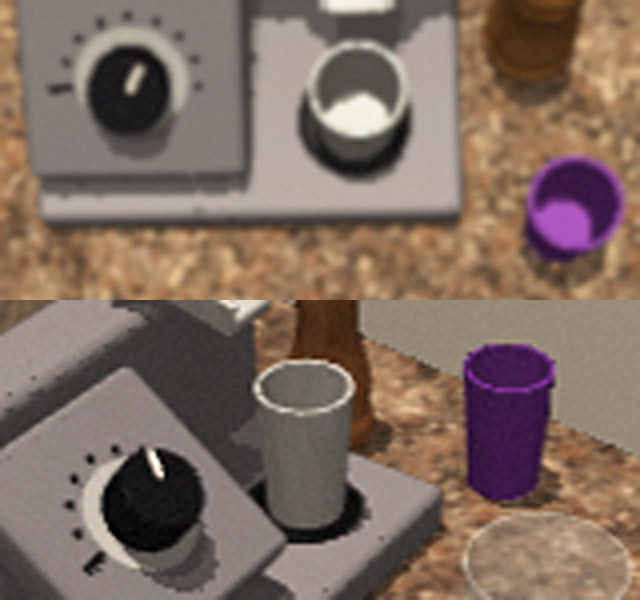

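In the top half the rim centre is at crop (358,90), i.e. (329.1,172.5), against (328.8,171.4) for a cup exactly on the pad centre, about 2 mm off. The cup is upright with the pad showing around it, and the pointer is toward dot 5. Last I check that the neighbours haven't moved, then hand in.

```bash
python3 - <<'E'
from h import *
import pickle
a=pickle.load(open('a.pkl','rb'))['top']['pixels'];b=cv2.imread('pics/w13t.png')
ga,gb=[cv2.cvtColor(x,cv2.COLOR_BGR2GRAY) for x in(a,b)]
for n,(x0,y0,x1,y1) in dict(jar=(240,242,272,275),tumbler=(294,232,336,275),mill=(360,128,392,172),purple=(368,188,400,218)).items():
    r=cv2.matchTemplate(gb[y0-6:y1+6,x0-6:x1+6],ga[y0:y1,x0:x1],cv2.TM_CCOEFF_NORMED);_,m,_,l=cv2.minMaxLoc(r);print(n,'shift px',l[0]-6,l[1]-6,round(m,3))
print(ticket.close_job())
E
```

```text
jar shift px 0 0 0.996
tumbler shift px 0 0 0.998
mill shift px 0 0 0.998
purple shift px 0 0 0.999
the job is handed in; nothing more can be done
None
```

I turned the dial counterclockwise to the fine stop and then clockwise five clicks. The steel cup stands upright on the rubber pad, and I handed the job in at about 38 s of the 72 s allowed.

- **Fine stop:** at the stop the pointer lined up with the bar, 353° against 354°. One more counterclockwise stroke left it there.
- **Five clicks:** the wrist camera put the pointer at 120.0° from the bar. I checked it after clicks 1, 3 and 5. The first strokes at 12 N moved the dial less than the gripper turned, so I raised the squeeze to 30 N. After that each clockwise stroke gave one click.
- **Cup:** I first set it down short of the centre to keep the gripper clear of the chute. I then re-gripped it off-centre, lifted it slightly and moved it home.
- **Other items:** the top view showed no movement (0 px) of the tumbler, honey jar, pepper mill or purple cup. The arm was parked clear of everything.

**Checks that disagreed:**
- **Cup position:** the top camera puts the cup about 2 mm from the pad centre and the scene camera about 4–5 mm. The scene view had shown a similar bias earlier.
- **Final pointer reading:** the automatic reading from the top and scene cameras was too coarse to use after the arm withdrew. The final count rests on the wrist measurement at click 5 and on the later pictures, which show the pointer at the fifth dot.

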